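# Open the row stop on the tin-packing bench

## Task

Open the row stop to make room for more tins: with a fingertip press down the sprung release pad on top of the sliding jaw and, keeping it pressed, push the jaw back along its toothed bar, away from the tins, all the way until it meets the end block. Then let go, so that the pad springs up again and the jaw stays at the end block. Nothing needs gripping: leave the tins and everything else on the bench standing where they are.

Things in the scene. Friction and masses are not known exactly. Their poses are not given: they have to be found in the camera images.
- row_stop: the row stop, fixed on the bench, place and yaw vary: plywood board 170 mm (its x) by 460 mm (its y), 16 mm thick, origin on its underside at bench level, z up. Fence at the -y end. A steel bar along y at x = +40 mm, top 56 mm above the bench, dark graduations on top, teeth at 10 mm pitch underneath; end block at its +y end. Two tins stand between fence and jaw.
- bar_end (a point): middle of the top edge of the steel end block's face towards the jaw, on the row stop at x = +40, y = +130 mm, 62 mm above the bench. The block is 34 mm wide, 18 mm thick; the grey head of the jaw (46 mm across, 60 mm along the bar, top 66 mm above the bench) comes to rest against it.
- jaw (a joint): slide of the jaw along the bar, m, towards the row stop's +y (away from tins). 0.170 is hard against the end block (fully open); starts between 0.005 and 0.080. With the release up the ratchet lets it go towards the tins only: pushed to +y it locks within 10 mm. With the release down it slides both ways against 2 to 3 N and stays where left.
- release (a joint): how far the release pad is pressed down, m: 0 up, 0.010 fully down on the jaw's head. The spring takes 3.4 N at first, 7.4 N fully down. The ratchet is free from 0.005 on; let go, the pad springs up. At the start it may stand up to 0.005 down, its pawl resting on a tooth.
- release_top (a point): centre of the top of the release pad, a black ribbed plastic pad 40 mm (across the bar) by 38 mm (along it) on top of the jaw's grey head; 86 mm above the bench when up, 76 mm when fully down. Rides with jaw and pad. Same axes as the row stop.
- jaw_wall (a point): top middle of the thumb wall's face towards the pad: an upright grey wall on the jaw, 44 mm wide, 12 mm thick, 108 mm above the bench, its face 21 mm in +y from the pad's centre. A finger on the pad pushes the jaw by it.
- jaw_plate (a point): centre of the jaw's rubber face towards the tins: on a flat upright plate reaching from the head 97 mm to -x across the board, top 74 mm above the bench; this point lies 72 mm in -x and 34 mm in -y from the pad's centre, 48 mm above the bench.
- tin_a: sealed ribbed steel tin, 75 mm diameter, 83 mm tall, origin at the centre of its underside, loose; in the row on the board, next to the fence. A bystander: leave it where it is.
- tin_b: sealed ribbed steel tin, 75 mm diameter, 83 mm tall, origin at the centre of its underside, loose; in the row on the board, next to the jaw; its top is 99 mm above the bench. A bystander: leave it where it is.
- tin_c: sealed ribbed steel tin, 75 mm diameter, 83 mm tall, origin at the centre of its underside, loose; on the bench to the left. A bystander: leave it where it is.
- small_tin: small ribbed steel tin, 54 mm diameter, 60 mm tall, origin at the centre of its underside, on the bench. A bystander: leave it where it is.
- tape_roll: cardboard ring (tape core) lying flat, 100 mm outside, 76 mm inside, 48 mm tall, origin at the centre of its underside. A bystander: leave it where it is.
- glue_jar: jar with a white cap, 60 mm diameter, 90 mm tall, origin at the centre of its underside, beyond the row stop. A bystander: leave it where it is.
- screwdriver: screwdriver lying on the bench to the right, handle to its -x. A bystander: leave it where it is.

How it is judged (in metres and radians):
On the way, in this order (a step that is already met when the one before it is completed fails the run):
1. the release pad is pressed down before the jaw is pushed back (value of joint release above 0.005 m and value of joint jaw below 0.12 m), for 0.05 s.
2. the jaw has been pushed back to the end block (value of joint jaw above 0.162 m), for 0.1 s.
At the end, for the whole second after the job is handed in: the jaw rests within 8 mm of the end block, the release pad has sprung up (less than 3 mm down), and every loose thing still stands within 15 mm of where it began (value of joint jaw above 0.162 m and value of joint release below 0.003 m and velocity of joint jaw between -0.01 and 0.01 m/s and distance of each of tin_a, tin_b, tin_c, small_tin, tape_roll, glue_jar, screwdriver from where it was at the start of the episode below 0.015 m and angle between each of tin_a, tin_b, tin_c, small_tin, tape_roll, glue_jar's own z axis and vertical below 0.15 rad); the robot touches nothing.
It fails at once if a tin is shoved, knocked over, lifted or carried (more than 15 mm from where it began, or tipped) (distance of any of tin_a, tin_b, tin_c, small_tin from where it was at the start of the episode above 0.015 m or angle between any of tin_a, tin_b, tin_c, small_tin's own z axis and vertical above 0.25 rad).
It fails at once if something else loose on the bench is shoved, knocked over, lifted or carried (more than 15 mm) (distance of any of tape_roll, glue_jar, screwdriver from where it was at the start of the episode above 0.015 m or angle between any of tape_roll, glue_jar's own z axis and vertical above 0.25 rad).
It also fails if it takes over 32 s, if anything falls off the work surface, if the arm or the gripper's body presses on something with over 40 N, if the wrist force passes 120 N, or if a joint passes its speed limit or range.

## Robot

A 7-joint arm with a two-finger parallel gripper is mounted at the origin on the work surface. World frame = base frame: x ahead of the robot, y to its left, z up, the work surface at z = 0. Lengths are in mm, angles in rad, forces in N, time in s.
With the tool pointing down it reaches from about 400 to 875 mm from the base axis. Payload 4.4 kg.
Tool frame: the origin (TCP) lies at the very end of the fingers, on their centre line; the grasp point (between the pads) lies ctrl.grip_point_offset behind it (ctrl.grip_point_offset is the distance from the TCP to the grasp point, in mm); z points along the fingers, y is the line along which they close (so a half turn about z gives the same grasp; the last joint's range is limited). The gripper opens to 85 mm and grips with 20 to 120 N. Pads are 22 mm wide; open, the fingers measure 114 mm over their backs; the gripper's body (76 mm by 85 mm) begins 54 mm behind the grasp point. The pads swing forward as they close: fully open they stand 13 mm farther back than shut.
Start: joints at [1.263, 0.628, 0.038, 1.517, -0.027, 0.996, -0.02], TCP at [155.67, -631.098, 231.313] pointing down, gripper open.
Joint ranges: [-3.06, 3.06], [-0.37, 2.12], [-1.25, 1.32], [0.18, 2.47], [-1.1, 4.24], [0.23, 1.98], [-2.94, 2.94]. Speed limits (rad/s): [2.57, 2.57, 3.14, 3.14, 3.14, 3.14, 3.14].

## Interface

Orientations are given as [roll, pitch, yaw] about the fixed x, y, z axes, in that order (R = Rz(yaw) Ry(pitch) Rx(roll)).
In Python, from cell import read_state, cams, ctrl, models gives the robot as it stands. The module is installed in compiled form; this text tells all that it offers.
- The arm moves only by the tool shift_gripper, called after "Emit:" in YAML: its name, and indented under it one key for each argument. Schema: {"type":"object","properties":{"steps":{"type":"object","properties":{"dx":{"type":"array","items":{"type":"number"},"minItems":1,"maxItems":12},"dy":{"type":"array","items":{"type":"number"},"minItems":1,"maxItems":12},"dz":{"type":"array","items":{"type":"number"},"minItems":1,"maxItems":12},"ax":{"type":"array","items":{"type":"number"},"minItems":1,"maxItems":12},"ay":{"type":"array","items":{"type":"number"},"minItems":1,"maxItems":12},"az":{"type":"array","items":{"type":"number"},"minItems":1,"maxItems":12},"aperture":{"type":"array","items":{"type":"number"},"minItems":1,"maxItems":12}},"additionalProperties":false,"required":["dx","dy","dz","ax","ay","az","aperture"]},"only":{"type":"string"},"quiet":{"type":"boolean"},"lines":{"type":"string"}},"required":["steps"],"additionalProperties":false}. steps is an object with one list for each field, all of the same length, 1 to 12, a row being the entries at one place: dx, dy, dz (the shift in mm), ax, ay, az (a rotation vector in rad), aperture (the finger opening in mm); each row shifts and turns the commanded pose from where the row before left it, along the tool's axes as they then stand; what a row does not reach is not made up. A row lasts 1/10 s, in which the tool goes at most 50 mm and 0.15 rad, less where a joint would pass 70% of its speed; a pose out of reach is approached as far as the arm can. The fingers move at their own pace and stop on an object; the grip force is fixed at half the most. Time passes only in rows, so rows that do not move let the fingers close. The tool returns the time, the measured TCP pose, the force, the opening and the grip force at its end. only (a regular expression) keeps the lines of the reply that match it, lines (a string "A,B") keeps lines A to B, and quiet returns only ok. Input that does not fit is refused with a message, and nothing moves.
- read_state(): the state, without advancing time (a new reading comes with each control period).
- cams.get_image(name): name is "side" or "top"; returns (picture, depth): 384x512x3 uint8, blue, green, red; 384x512 float32, mm along the optical axis (not along the pixel's ray), 0 where there is no reading.
- cams.calibration(name): a dict with "fx", "fy", "cx", "cy" (pixels), "rvec" (rotation vector, rad) and "tvec" (3), from world to camera coordinates, as OpenCV has them. Camera axes: x right, y down, z forward; pixel columns grow to the right and rows downward; lengths in mm; the calibration is good to about 2 mm. A picture is of the moment at which its call begins. calibration takes no time and is no camera call.
- ctrl.finish_job(): hands the job in; it is judged then, once.
Trained networks look in the newest picture that a camera, given by its name, has taken for a name from the list of things; names that differ only in an ending like _2 or _b are one class to them, and where a whole thing is asked for, a point or a joint stands for the part that bears it (a point fixed in the world has none). Each returns a list of dicts, best first, with "confidence" (0 to 1); they miss things now and then, are a little off and sometimes report something else, mostly with a low value. They report only what shows in the picture. A call takes as long as a camera call.
- models.search_frame(thing, camera): "extent" ([left, top, right, bottom] in pixels, round what is visible of it).
- models.mark_of(thing, camera): "position" ([column, row] in pixels: a listed point, or the origin of a listed thing).
The state is a dict: "clock": time; "qpos": joint angles; "qd": joint speeds; "tau": joint torques, N m; "eef_pos": TCP position; "tool_rot": TCP orientation; "force": force on the tool from outside, world axes, zero at the start; "torque": the same for the moment, N m; "width": finger opening in mm; "gripper_force": force on a finger pad.
Only numpy, scipy, OpenCV 4.12 (cv2) and the standard library are available. Lean on these libraries where they do the work, as an engineer would, in place of code of your own. Each camera call takes 0.05 s, during which the arm holds its last target. There are 200 camera calls.

## Working session

There is one attempt and no reset: what is moved stays moved. The work goes in short steps, Python scripts to look and compute and a tool call to move; the robot and the scene stay as the last step left them, time stands still between calls to the robot, and variables do not carry over. Pictures are saved under pics/ and viewed, at most 10 in all, crops included, and the job is handed in when it is done.

```bash
mkdir -p pics; cat > h.py <<'E'
import numpy as np, cv2
from cell import read_state, cams, ctrl, models
def cal(n):
    c=cams.calibration(n); K=np.array([[c['fx'],0,c['cx']],[0,c['fy'],c['cy']],[0,0,1.]])
    R=cv2.Rodrigues(np.array(c['rvec'],float))[0]; return K,R,np.array(c['tvec'],float).reshape(3)
def unproj(n,px,d):
    K,R,t=cal(n); return R.T@(np.linalg.inv(K)@[px[0],px[1],1]*d-t)
def proj(n,p):
    K,R,t=cal(n); q=K@(R@np.asarray(p,float)+t); return q[:2]/q[2]
def tri(a,b):
    P=[]
    for n in('side','top'):
        K,R,t=cal(n); P.append(K@np.c_[R,t])
    X=cv2.triangulatePoints(P[0],P[1],np.array(a,float).reshape(2,1),np.array(b,float).reshape(2,1)); return (X[:3]/X[3]).ravel()
E
python3 - <<'E'
from h import *
D={}
for n in('side','top'):
    im,d=cams.get_image(n); cv2.imwrite(f'pics/{n}0.png',im); D[n]=d; np.save(f'pics/{n}0.npy',d)
np.set_printoptions(precision=1,suppress=True)
for th in('release_top','jaw_wall','bar_end','jaw_plate','row_stop'):
    m={}
    for n in('side','top'):
        r=models.mark_of(th,n)
        if r:
            p=np.array(r[0]['position']); m[n]=p; u,v=p.round().astype(int)
            print(th,n,p,round(r[0]['confidence'],2), unproj(n,p,D[n][v,u]) if 0<=u<512 and 0<=v<384 else '')
    if len(m)==2: print('  tri',tri(m['side'],m['top']))
s=read_state(); print(s['clock'],s['eef_pos'],s['tool_rot'],s['width'],ctrl.grip_point_offset)
E
```

```text
release_top side [265.7 186.5] 0.61 [598.7   0.   84.3]
release_top top [253.6 175.2] 0.46 [604.4   2.6  86.5]
  tri [601.9   2.6  82.4]
jaw_wall side [264.3 176.1] 0.84 [595.3  25.8 106.2]
jaw_wall top [250.8 178.5] 0.83 [594.2  11.6  85.8]
  tri [592.1  10.9 118.8]
bar_end side [245.5 157.2] 0.6 [538.9 188.3  58.7]
bar_end top [200.2 199. ] 0.89 [534.4 176.1  59.6]
  tri [536.2 174.7  69. ]
jaw_plate side [246.6 206.3] 0.83 [ 534.4 -103.2  100.6]
jaw_plate top [275.  191.2] 0.98 [558.3 -66.5  15.1]
  tri [545.  -65.1  63.4]
row_stop side [248.5 194.7] 0.62 [544.6  35.3  16.3]
row_stop top [243.3 195.5] 0.96 [546.1  39.3  15.9]
  tri [545.5  39.4  12.5]
0.6 [ 155.7 -631.1  231.3] [ 3.1 -0.   0.2] 85.48678156233998 18.700000000000003
```

View pics/side0.png

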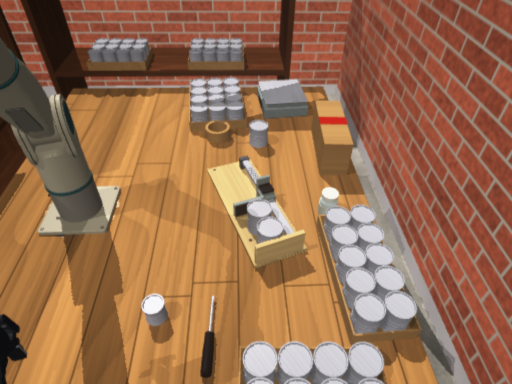

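View pics/top0.png

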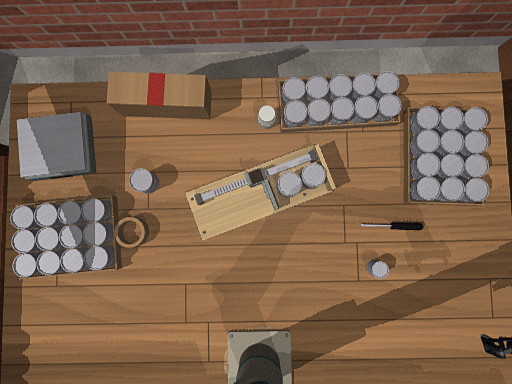

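The side view shows the row stop at about (255,210), with the jaw at (265,187) and the end block at (245,160). In the top view the bar runs from (310,158) down-left to the end block at (200,199), the black pad is at about (254,176), and the tins are at (290,184) and (313,175). Next I'll fit the board pose from depth and look closer.

```bash
python3 - <<'E'
from h import *
np.set_printoptions(precision=1,suppress=True)
d=np.load('pics/top0.npy'); im=cv2.imread('pics/top0.png')
K,R,t=cal('top'); v,u=np.mgrid[0:384,0:512]
P=((np.stack([u,v,np.ones_like(u)],-1)*d[...,None])@np.linalg.inv(K).T-t)@R
m=(P[...,2]>9)&(P[...,2]<105)&(u>180)&(u<345)&(v>138)&(v<245)&(d>0)
m=cv2.morphologyEx(m.astype(np.uint8),cv2.MORPH_OPEN,np.ones((3,3)))
n,l,st,_=cv2.connectedComponentsWithStats(m); k=1+st[1:,4].argmax()
Q=P[(l==k)]; Bd=Q[(Q[:,2]<25)]
(c,wh,a)=cv2.minAreaRect(Q[:,:2].astype(np.float32)); print('rect',c,wh,a)
box=cv2.boxPoints((c,wh,a)); e=[box[1]-box[0],box[2]-box[1]]; e=max(e,key=np.linalg.norm); e=e/np.linalg.norm(e); e*=np.sign(e[1])
yaw=np.arctan2(-e[0],e[1]); print('yaw',yaw)
A=np.array([[np.cos(yaw),-np.sin(yaw)],[np.sin(yaw),np.cos(yaw)]])
L=(Q[:,:2]-c)@A   # local
# steel/head profile near x=40
for y in range(-60,150,6):
    s=(abs(L[:,0]-40)<12)&(abs(L[:,1]-y)<3); 
    if s.any(): print(y,np.percentile(Q[s,2],[20,50,90]),end=' | ')
print()
for nm,p in(('pad',(601.9,2.6)),('wall',(594,11)),('end',(535.4,175.5)),('row',(545.7,39.4)),('plate',(558,-66))): print(nm,(np.array(p)-c)@A)
for n,(x0,x1,y0,y1) in(('top',(180,345,135,245)),('side',(200,310,145,270))):
    i=cv2.imread(f'pics/{n}0.png')[y0:y1,x0:x1]; cv2.imwrite(f'pics/{n}c.png',cv2.resize(i,None,fx=4.5,fy=4.5,interpolation=cv2.INTER_CUBIC))
E
```

```text
rect (558.43408203125, -9.568161010742188) (170.1426239013672, 460.1009521484375) 19.604631423950195
yaw 0.3421653
-60 [16.1 53.5 58.9] | -54 [20.7 55.8 59. ] | -48 [17.1 56.4 60.3] | -42 [52.9 55.5 65.2] | -36 [65.2 66.7 68.5] | -30 [66.4 68.4 85.6] | -24 [85.7 87.4 88.4] | -18 [85.7 86.4 88.8] | -12 [85.3 86.8 89.4] | -6 [85.1 86.6 89.4] | 0 [85.2 87.  88.6] | 6 [83.9 86.3 88. ] | 12 [63.8 64.2 65.9] | 24 [19.3 53.1 57.8] | 30 [19.5 54.9 58.6] | 36 [17.1 52.4 57.3] | 42 [18.  55.3 57.2] | 48 [18.  54.4 58.2] | 54 [18.1 54.  59.6] | 60 [17.6 53.5 56.4] | 66 [16.8 55.6 57.8] | 72 [18.1 52.4 58.7] | 78 [17.4 54.1 56.3] | 84 [18.6 55.  58.3] | 90 [17.7 53.4 56.9] | 96 [16.1 54.5 58.7] | 102 [19.1 55.2 57.3] | 108 [16.6 53.2 58.3] | 114 [20.  54.5 58.5] | 120 [17.2 55.7 57.3] | 126 [17.6 53.9 57.7] | 132 [19.5 54.8 60.1] | 138 [15.4 52.4 59. ] | 144 [17.3 54.  57.8] | 
pad [45.  -3.1]
wall [40.4  7.4]
end [ 40.4 182.1]
row [ 4.4 50.4]
plate [-19.3 -53. ]
```

View pics/topc.png

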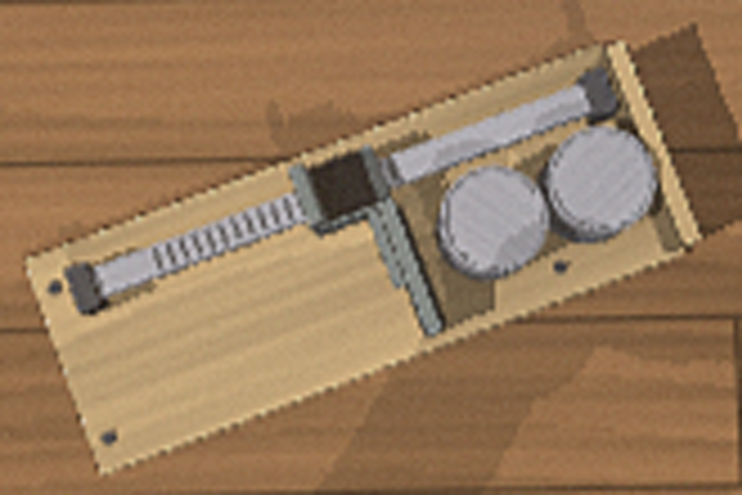

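View pics/sidec.png

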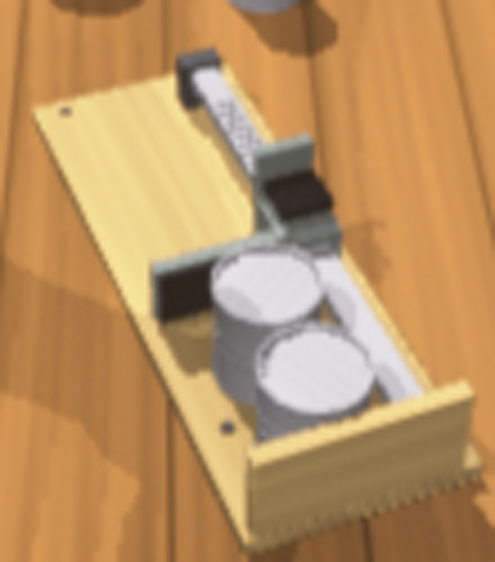

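The crops show the black pad at crop (343,187) in the top view. The wall is on its left (+y) side, and the bar with graduations leads to the end block at (85,285). Board fit: 170 x 460 mm, yaw 0.342, with the origin 50 mm to +y of the board centre. This agrees with bar_end.

```bash
cat >> h.py <<'E'
yaw=0.3422; c0=np.array([558.43,-9.57]); A=np.array([[np.cos(yaw),-np.sin(yaw)],[np.sin(yaw),np.cos(yaw)]])
O=c0+A@[0,50.]
def loc(n,d):
    K,R,t=cal(n); v,u=np.mgrid[0:384,0:512]
    P=((np.stack([u,v,np.ones_like(u)],-1)*d[...,None])@np.linalg.inv(K).T-t)@R
    return np.concatenate([(P[...,:2]-O)@A,P[...,2:]],-1)
def togo(target):
    from scipy.spatial.transform import Rotation as Ro
    s=read_state(); R=Ro.from_euler('xyz',s['tool_rot']).as_matrix(); Rt=Ro.from_euler('xyz',[np.pi,0,yaw+np.pi/2]).as_matrix()
    w=np.r_[O+A@target[:2],target[2]]
    p=np.array(s['eef_pos'])
    print('t',s['clock'],'world',p,'target',w,'tool shift',R.T@(w-p),'rotvec',Ro.from_matrix(R.T@Rt).as_rotvec(),'row-stop xyz',np.r_[A.T@(p[:2]-O),p[2]],'F',s['force'],'w',s['width'])
np.set_printoptions(precision=2,suppress=True)
E
python3 - <<'E'
from h import *
for n in('top','side'):
    d=np.load(f'pics/{n}0.npy'); im=cv2.imread(f'pics/{n}0.png'); L=loc(n,d)
    near=(abs(L[...,0]-40)<35)&(L[...,1]>-110)&(L[...,1]<60)&(d>0)
    for nm,m in(('pad',near&(L[...,2]>76)&(L[...,2]<94)&(im.max(-1)<75)),('wall',near&(L[...,2]>100)&(L[...,2]<115)),('end',(abs(L[...,0]-40)<25)&(L[...,1]>110)&(L[...,1]<165)&(L[...,2]>40)&(im.max(-1)<95))):
        q=L[m]; print(n,nm,len(q),*( (q.min(0),q.max(0),np.median(q,0)) if len(q) else ()))
togo([40,-56,231])
E
```

```text
top pad 146 [ 22.87 -78.62  79.83] [ 62.37 -32.44  92.08] [ 43.48 -59.99  86.59]
top wall 55 [ 22.49 -38.78 102.53] [ 66.46 -27.22 112.45] [ 44.03 -33.09 107.51]
top end 51 [ 27.77 129.36  40.46] [ 59.5  145.92  66.66] [ 42.85 138.36  61.6 ]
side pad 122 [ 19.16 -80.19  76.36] [ 58.38 -35.04  91.48] [ 37.93 -62.35  85.23]
side wall 52 [ 18.1  -42.19 100.08] [ 60.21 -24.68 110.6 ] [ 37.73 -34.75 106.17]
side end 18 [ 22.01 130.1   40.96] [ 49.24 139.89  63.64] [ 26.79 132.54  58.36]
t 0.6 world [ 155.67 -631.09  231.31] target [598.12  -1.8  231.  ] tool shift [ 580.25 -505.06    0.33] rotvec [ 0.   -0.   -1.67] row-stop xyz [-587.96 -500.34  231.31] F [ 0.22  0.13 -0.21] w 85.48678156233998
```

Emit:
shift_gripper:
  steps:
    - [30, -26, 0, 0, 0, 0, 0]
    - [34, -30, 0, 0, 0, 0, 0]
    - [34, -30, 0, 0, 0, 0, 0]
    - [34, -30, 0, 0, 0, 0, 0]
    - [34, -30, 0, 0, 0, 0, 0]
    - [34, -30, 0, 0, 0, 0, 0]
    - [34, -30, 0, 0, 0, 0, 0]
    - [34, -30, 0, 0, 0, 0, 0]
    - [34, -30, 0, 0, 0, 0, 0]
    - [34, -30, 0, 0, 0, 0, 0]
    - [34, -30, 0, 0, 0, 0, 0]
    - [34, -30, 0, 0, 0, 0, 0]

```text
refused: steps: the value is not of type 'object' (schema: type "object"). Nothing was moved.
```

I used the wrong layout. The manual says an object with one list for each field; once more.

Emit:
shift_gripper:
  steps: {"dx":[30, 34, 34, 34, 34, 34, 34, 34, 34, 34, 34, 34], "dy":[-26, -30, -30, -30, -30, -30, -30, -30, -30, -30, -30, -30], "dz":[0, 0, 0, 0, 0, 0, 0, 0, 0, 0, 0, 0], "ax":[0, 0, 0, 0, 0, 0, 0, 0, 0, 0, 0, 0], "ay":[0, 0, 0, 0, 0, 0, 0, 0, 0, 0, 0, 0], "az":[0, 0, 0, 0, 0, 0, 0, 0, 0, 0, 0, 0], "aperture":[0, 0, 0, 0, 0, 0, 0, 0, 0, 0, 0, 0]}

```text
clock: 1.8
eef_pos: [463.7, -187.2, 231.7]
tool_rot: [3.141, -0.001, 0.242]
force: [0.9, -0.5, -0.6]
width: 0.0
gripper_force: 0.0
```

```bash
python3 -c "
from h import *
togo([41,-58,231])"
```

```text
t 1.8 world [ 463.71 -187.2   231.69] target [599.74  -3.35 231.  ] tool shift [ 176.08 -145.96    0.73] rotvec [ 0.   -0.   -1.67] row-stop xyz [-148.84 -185.55  231.69] F [ 0.9  -0.54 -0.56] w 0.015229827855170398
```

Emit:
shift_gripper:
  steps: {"dx":[34, 34, 34, 34, 34, 0, 0, 0, 0, 0, 0, 0], "dy":[-29, -29, -29, -29, -29, 0, 0, 0, 0, 0, 0, 0], "dz":[0, 0, 0, 0, 0, 0, 0, 0, 0, 0, 0, 0], "ax":[0, 0, 0, 0, 0, 0, 0, 0, 0, 0, 0, 0], "ay":[0, 0, 0, 0, 0, 0, 0, 0, 0, 0, 0, 0], "az":[0, 0, 0, 0, 0, -0.12, -0.14, -0.14, -0.14, -0.14, -0.14, -0.14], "aperture":[0, 0, 0, 0, 0, 0, 0, 0, 0, 0, 0, 0]}

```text
clock: 3.0
eef_pos: [593.1, -7.4, 231.5]
tool_rot: [3.141, 0.0, 1.207]
force: [0.2, 0.2, -0.3]
width: -0.5
gripper_force: 0.0
```

Emit:
shift_gripper:
  steps: {"dx":[0, 0, 0, 0, 0, 0, 0], "dy":[0, 0, 0, 0, 0, 0, 0], "dz":[0, 0, 0, 0, 0, 0, 0], "ax":[0, 0, 0, 0, 0, 0, 0], "ay":[0, 0, 0, 0, 0, 0, 0], "az":[-0.14, -0.14, -0.14, -0.14, -0.14, 0, 0], "aperture":[0, 0, 0, 0, 0, 0, 0]}

```text
clock: 3.7
eef_pos: [593.0, -7.5, 231.3]
tool_rot: [3.141, -0.0, 1.898]
force: [-0.8, 1.8, 0.1]
width: -0.3
gripper_force: 0.0
```

```bash
python3 -c "
from h import *
togo([41,-58,100])"
```

```text
t 3.7 world [593.05  -7.46 231.35] target [599.74  -3.35 100.  ] tool shift [  1.74   7.64 131.35] rotvec [ 0.   -0.   -0.01] row-stop xyz [ 33.32 -59.63 231.35] F [-0.84  1.8   0.12] w -0.28989549968623235
```

Correct sideways, descend to about z 100 and look.

Emit:
shift_gripper:
  steps: {"dx":[2, 0, 0, 0, 0, 0, 0], "dy":[8, 0, 0, 0, 0, 0, 0], "dz":[20, 30, 30, 30, 20, 0, 0], "ax":[0, 0, 0, 0, 0, 0, 0], "ay":[0, 0, 0, 0, 0, 0, 0], "az":[-0.014, 0, 0, 0, 0, 0, 0], "aperture":[0, 0, 0, 0, 0, 0, 0]}

```text
clock: 4.4
eef_pos: [600.3, -2.6, 101.7]
tool_rot: [3.141, 0.0, 1.915]
force: [1.6, 0.8, 0.6]
width: -0.1
gripper_force: 0.0
```

```bash
python3 - <<'E'
from h import *
togo([41,-58,86])
i=[]
for n,(x0,x1,y0,y1) in(('top',(205,305,135,215)),('side',(220,320,140,220))):
    im,_=cams.get_image(n); i.append(cv2.resize(im[y0:y1,x0:x1],(400,320),interpolation=cv2.INTER_CUBIC))
cv2.imwrite('pics/near.png',np.hstack(i))
E
```

```text
t 4.4 world [600.25  -2.55 101.66] target [599.74  -3.35  86.  ] tool shift [-0.57 -0.75 15.66] rotvec [0. 0. 0.] row-stop xyz [ 41.75 -57.42 101.66] F [1.58 0.75 0.64] w -0.09062441068408643
```

View pics/near.png

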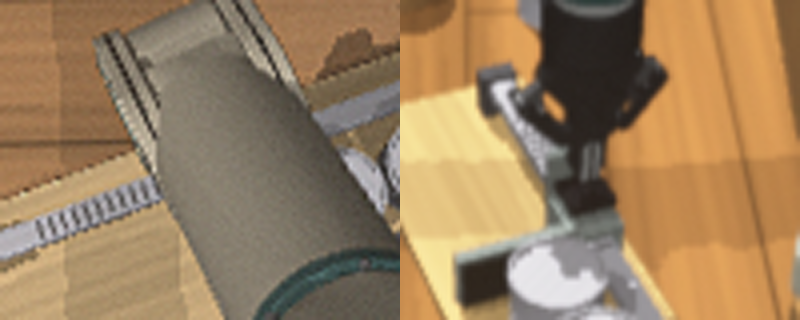

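The side crop (right half) shows the closed fingertips at (590,175) over the pad at (585,195), in front of the wall. In the top view the arm hides the pad. Now I press down.

Emit:
shift_gripper:
  steps: {"dx":[0, 0, 0, 0, 0, 0, 0], "dy":[0, 0, 0, 0, 0, 0, 0], "dz":[8, 5, 3, 3, 3, 0, 0], "ax":[0, 0, 0, 0, 0, 0, 0], "ay":[0, 0, 0, 0, 0, 0, 0], "az":[0, 0, 0, 0, 0, 0, 0], "aperture":[0, 0, 0, 0, 0, 0, 0]}

```text
clock: 5.2
eef_pos: [599.9, -2.9, 79.6]
tool_rot: [-3.141, 0.0, 1.916]
force: [-1.6, -0.8, 5.9]
width: 0.0
gripper_force: 2.7
```

```bash
python3 -c "
from h import *
togo([41,-58,76])"
```

```text
t 5.2 world [599.9   -2.88  79.6 ] target [599.74  -3.35  76.  ] tool shift [-0.38 -0.31  3.6 ] rotvec [-0.  0.  0.] row-stop xyz [ 41.31 -57.62  79.6 ] F [-1.56 -0.81  5.92] w 0.03873727064243407
```

Emit:
shift_gripper:
  steps: {"dx":[0, 0, 0, 0, 0], "dy":[0, 0, 0, 0, 0], "dz":[2, 2, 0.5, 0, 0], "ax":[0, 0, 0, 0, 0], "ay":[0, 0, 0, 0, 0], "az":[0, 0, 0, 0, 0], "aperture":[0, 0, 0, 0, 0]}

```text
clock: 5.7
eef_pos: [599.9, -2.9, 76.0]
tool_rot: [3.142, 0.001, 1.916]
force: [-3.5, -1.1, 11.5]
width: -0.0
gripper_force: 5.8
```

Emit:
shift_gripper:
  steps: {"dx":[4, 5, 5, 5, 5, 5, 0], "dy":[0, 0, 0, 0, 0, 0, 0], "dz":[0, 0, 0, 0, 0, 0, 0], "ax":[0, 0, 0, 0, 0, 0, 0], "ay":[0, 0, 0, 0, 0, 0, 0], "az":[0, 0, 0, 0, 0, 0, 0], "aperture":[0, 0, 0, 0, 0, 0, 0]}

```text
clock: 6.4
eef_pos: [590.2, 24.4, 76.0]
tool_rot: [3.141, 0.001, 1.916]
force: [-2.3, -1.8, 10.8]
width: -0.1
gripper_force: 5.8
```

```bash
python3 -c "
from h import *
togo([41,-58,76])"
```

```text
t 6.4 world [590.2   24.41  76.05] target [599.74  -3.35  76.  ] tool shift [-29.34  -0.42   0.08] rotvec [0. 0. 0.] row-stop xyz [ 41.33 -28.66  76.05] F [-2.27 -1.82 10.84] w -0.10980223103018426
```

Emit:
shift_gripper:
  steps: {"dx":[8, 10, 10, 10, 10, 10, 10, 10, 10, 8, 6, 0], "dy":[0, 0, 0, 0, 0, 0, 0, 0, 0, 0, 0, 0], "dz":[0, 0, 0, 0, 0, 0, 0, 0, 0, 0, 0, 0], "ax":[0, 0, 0, 0, 0, 0, 0, 0, 0, 0, 0, 0], "ay":[0, 0, 0, 0, 0, 0, 0, 0, 0, 0, 0, 0], "az":[0, 0, 0, 0, 0, 0, 0, 0, 0, 0, 0, 0], "aperture":[0, 0, 0, 0, 0, 0, 0, 0, 0, 0, 0, 0]}

```text
clock: 7.6
eef_pos: [555.6, 121.4, 76.0]
tool_rot: [3.141, 0.0, 1.917]
force: [-2.2, -0.6, 12.1]
width: -0.0
gripper_force: 5.9
```

```bash
python3 - <<'E'
from h import *
togo([41,107,76])
im,d=cams.get_image('side'); L=loc('side',d)
m=(abs(L[...,0]-40)<35)&(L[...,1]>0)&(L[...,1]<160)&(d>0)&(L[...,2]>100)&(L[...,2]<112)
q=L[m];print(len(q),q.min(0),np.median(q,0),q.max(0))
cv2.imwrite('pics/mid.png',cv2.resize(im[120:240,190:310],None,fx=4.5,fy=4.5,interpolation=cv2.INTER_CUBIC))
E
```

```text
t 7.6 world [555.63 121.45  76.03] target [544.37 152.08  76.  ] tool shift [32.64 -0.2   0.02] rotvec [0. 0. 0.] row-stop xyz [41.32 74.36 76.03] F [-2.21 -0.59 12.06] w -0.029253606331317888
22 [ 23.39  60.53 100.22] [ 33.53  65.18 105.68] [ 50.33  79.09 111.16]
```

View pics/mid.png

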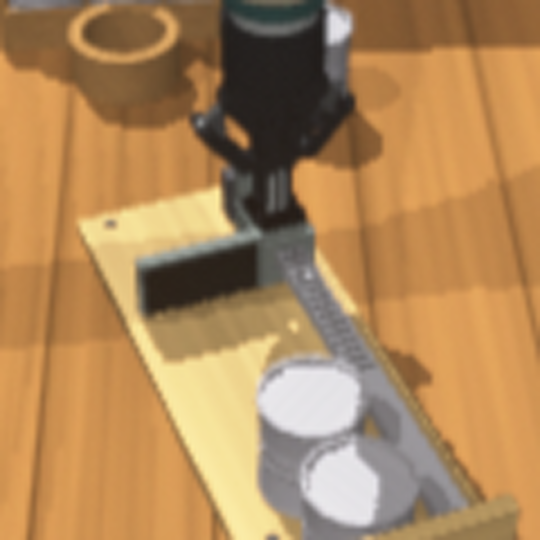

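The jaw has slid along with the finger at (280,215), the pad is still pressed, and the tins are untouched. Continue to the end block.

Emit:
shift_gripper:
  steps: {"dx":[6, 6, 6, 5, 3, 0], "dy":[0, 0, 0, 0, 0, 0], "dz":[0, 0, 0, 0, 0, 0], "ax":[0, 0, 0, 0, 0, 0], "ay":[0, 0, 0, 0, 0, 0], "az":[0, 0, 0, 0, 0, 0], "aperture":[0, 0, 0, 0, 0, 0]}

```text
clock: 8.25
eef_pos: [547.2, 145.2, 76.0]
tool_rot: [3.141, 0.001, 1.916]
force: [-2.8, 0.2, 11.7]
width: -0.0
gripper_force: 5.9
```

Emit:
shift_gripper:
  steps: {"dx":[3, 3, 3, 0], "dy":[0, 0, 0, 0], "dz":[0, 0, 0, 0], "ax":[0, 0, 0, 0], "ay":[0, 0, 0, 0], "az":[0, 0, 0, 0], "aperture":[0, 0, 0, 0]}

```text
clock: 8.65
eef_pos: [545.5, 150.7, 76.0]
tool_rot: [3.14, 0.004, 1.914]
force: [0.9, -6.6, 11.1]
width: -0.1
gripper_force: 5.5
```

```bash
python3 -c "
from h import *
togo([41,107,76])"
```

```text
t 8.65 world [545.54 150.69  76.04] target [544.37 152.08  76.  ] tool shift [ 1.71 -0.64  0.03] rotvec [0. 0. 0.] row-stop xyz [ 41.64 105.3   76.04] F [ 0.93 -6.63 11.11] w -0.060989435185258685
```

Emit:
shift_gripper:
  steps: {"dx":[3, 3, 0], "dy":[0, 0, 0], "dz":[0, 0, 0], "ax":[0, 0, 0], "ay":[0, 0, 0], "az":[0, 0, 0], "aperture":[0, 0, 0]}

```text
clock: 8.95
eef_pos: [543.9, 156.7, 76.0]
tool_rot: [3.139, 0.004, 1.914]
force: [0.6, -5.4, 10.1]
width: 0.2
gripper_force: 5.0
```

Emit:
shift_gripper:
  steps: {"dx":[2, 2, 2, 0, 0], "dy":[0, 0, 0, 0, 0], "dz":[0, 0, 0, 0, 0], "ax":[0, 0, 0, 0, 0], "ay":[0, 0, 0, 0, 0], "az":[0, 0, 0, 0, 0], "aperture":[0, 0, 0, 0, 0]}

```text
clock: 9.45
eef_pos: [543.5, 157.9, 76.1]
tool_rot: [3.14, 0.009, 1.911]
force: [4.8, -12.6, 10.2]
width: -0.1
gripper_force: 9.1
```

```bash
python3 -c "
from h import *
togo([41,107,76])"
```

```text
t 9.45 world [543.46 157.88  76.06] target [544.37 152.08  76.  ] tool shift [-5.76 -1.07  0.11] rotvec [ 0.    0.01 -0.  ] row-stop xyz [ 42.09 112.76  76.06] F [  4.85 -12.56  10.18] w -0.13219653826227207
```

Emit:
shift_gripper:
  steps: {"dx":[0, 0, 0, -6, -8, 0, 0, 0, 0, 0, 0, 0], "dy":[0, 0, 0, 0, 0, 0, 0, 0, 0, 0, 0, 0], "dz":[-5, -6, -6, -2, -4, -10, -30, -40, -40, -30, 0, 0], "ax":[0, 0, 0, 0, 0, 0, 0, 0, 0, 0, 0, 0], "ay":[0, 0, 0, 0, 0, 0, 0, 0, 0, 0, 0, 0], "az":[0, 0, 0, 0, 0, 0, 0, 0, 0, 0, 0, 0], "aperture":[0, 0, 0, 0, 0, 0, 0, 0, 0, 0, 0, 0]}

```text
clock: 10.65
eef_pos: [544.5, 152.3, 248.8]
tool_rot: [3.14, -0.0, 1.917]
force: [0.1, -0.5, -0.4]
width: 0.1
gripper_force: 0.0
```

Emit:
shift_gripper:
  steps: {"dx":[-40, -45, -45, -45, -45, -45, -45, -30, 0, 0], "dy":[0, 0, 0, 0, 0, 0, 0, 0, 0, 0], "dz":[0, 0, 0, 0, 0, 0, 0, 0, 0, 0], "ax":[0, 0, 0, 0, 0, 0, 0, 0, 0, 0], "ay":[0, 0, 0, 0, 0, 0, 0, 0, 0, 0], "az":[0, 0, 0, 0, 0, 0, 0, 0, 0, 0], "aperture":[0, 0, 0, 0, 0, 0, 0, 0, 0, 0]}

```text
clock: 11.65
eef_pos: [658.5, -168.2, 245.8]
tool_rot: [-3.139, -0.003, 1.915]
force: [-0.4, 0.2, 0.1]
width: -0.0
gripper_force: 0.0
```

```bash
python3 - <<'E'
from h import *
togo([41,107,76])
I=[]
for n,(x0,x1,y0,y1) in(('top',(180,280,140,240)),('side',(200,300,120,220))):
    im,d=cams.get_image(n); L=loc(n,d)
    near=(abs(L[...,0]-40)<35)&(L[...,1]>40)&(L[...,1]<170)&(d>0)
    for nm,m in(('pad',near&(L[...,2]>68)&(L[...,2]<94)&(im.max(-1)<75)),('wall',near&(L[...,2]>100)&(L[...,2]<115))):
        q=L[m]; print(n,nm,len(q),*((q.min(0),q.max(0),np.median(q,0)) if len(q) else ()))
    for tn in ('tin_b',):
        print([np.round(r['position']) for r in models.mark_of(tn,n)][:4])
    I.append(cv2.resize(im[y0:y1,x0:x1],(400,400),interpolation=cv2.INTER_CUBIC))
cv2.imwrite('pics/end.png',np.hstack(I))
E
```

```text
t 11.65 world [ 658.46 -168.22  245.76] target [544.37 152.08  76.  ] tool shift [339.55   1.09 170.7 ] rotvec [-0. -0.  0.] row-stop xyz [  41.   -233.02  245.76] F [-0.38  0.2   0.14] w -0.04844405239497246
top pad 171 [ 7.36 66.63 68.87] [ 62.58 128.46  93.52] [ 42.01 100.36  85.72]
top wall 57 [ 22.98 120.67 100.47] [ 65.23 132.88 112.23] [ 43.92 126.12 108.02]
[array([312., 181.]), array([287., 185.]), array([151., 181.])]
side pad 100 [ 9.14 66.24 68.14] [ 57.02 126.55  89.71] [36.57 96.96 85.17]
side wall 43 [ 18.05 119.55 100.45] [ 59.8  134.11 110.28] [ 38.28 123.74 105.88]
[array([256., 140.]), array([258., 224.]), array([266., 245.])]
```

View pics/end.png

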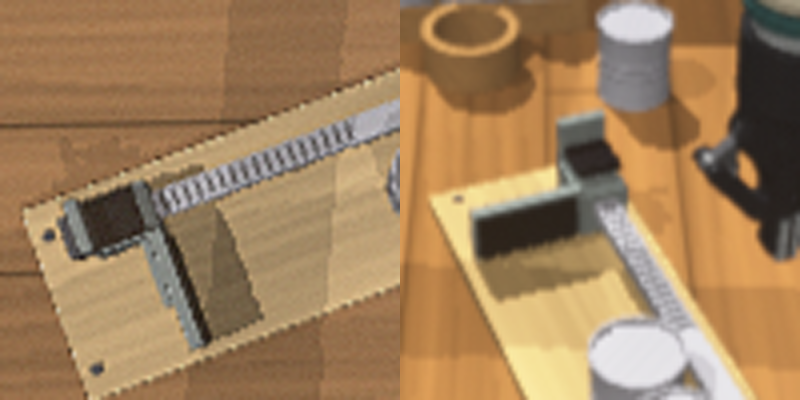

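The jaw (pad at (112,218) in the left half) sits right against the end block. The pad is up at 85.5 mm and the tins haven't moved. The arm is clear, so I'm handing in.

```bash
python3 -c "
from h import *
print(ctrl.finish_job())"
```

```text
the job is handed in; nothing more can be done
None
```

I pressed the release pad, pushed the jaw back to the end block and let go: the pad has sprung up, the jaw is at the block, the tins look unmoved, and the job is handed in (no verdict was returned).

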